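# Fit the D-shank pot rest into the decorating stand

## Robot

A 7-joint arm with a two-finger parallel gripper is mounted at the origin on a cart in front of the work surface, level with it; the furniture and walls round the work are solid. World frame = base frame: x ahead of the robot, y to its left, z up, the work surface at z = 0. Lengths are in m, angles in degrees, forces in N, time in s.
With the tool pointing down it reaches from about 0.4 to 0.875 m from the base axis. Payload 4.4 kg.
Tool frame: the origin (TCP) lies between the finger pads; the fingertips stand 14 mm ahead of it and the grasp point (between the pads) lies 5 mm behind it; z points along the fingers, y is the direction in which the jaws open and shut (so a half turn about z gives the same grasp; the last joint's range is limited). The gripper opens to 85 mm and grips with 20 to 120 N. Pads are 22 mm wide; open, the fingers measure 114 mm over their backs; the gripper's body (76 mm by 85 mm) begins 54 mm behind the grasp point. The pads swing forward as they close: fully open they stand 13 mm farther back than shut.
Start: joints at [-80.833, 36.005, 2.206, 86.941, -1.547, 57.084, -1.146], TCP at [0.146, 0.634, 0.224] pointing down, gripper open.
Joint ranges: [-175.42, 175.42], [-21.48, 121.26], [-71.46, 75.88], [10.55, 141.38], [-63.04, 243.04], [13.31, 113.54], [-168.57, 168.57]. Speed limits (degrees/s): [147.25, 147.25, 180, 180, 180, 180, 180].

## Interface

Orientations are given as a 3x3 rotation matrix whose columns are the frame's x, y, z axes.
In Python, from workcell import manip, snapshot gives the robot as it stands.
- The arm moves only by the tool play_rows, never from a script. Its argument "motion" is a list of rows, each an object of numbers: "tx", "ty", "tz": the shift along the tool's x, y, z in m; "ax", "ay", "az": the turn, a rotation vector about the tool's x, y, z in degrees; "fingers": the closure, from 0 (fully open) to 1 (shut). A call has 1 to 12 rows; each row is the pose to reach, as a shift and turn from the pose commanded when the call began, along the tool's axes at that moment; what a row does not reach only later rows make up. A row lasts 1/8 s, in which the tool goes at most 62.5 mm and 10.7 degrees, less where a joint would pass 70% of its speed; a pose out of reach is approached as far as the arm can. A call with a gripper value outside its range is refused whole. The fingers move at their own pace and stop on an object; the grip force is fixed at half the most. Time passes only in rows, so rows that repeat a pose let the fingers close. It gives the time, the measured TCP pose, the force and the opening at its end, in the units of the state.
- manip.state(): the state, without advancing time (a new reading comes with each control period).
- snapshot(name): name is "scene" or "top"; returns a dict with "color" (420x560x3 uint8, red, green, blue), "fx", "fy", "cx", "cy" (pixels), "rvec" (rotation vector, rad) and "tvec" (3), from world to camera coordinates, as OpenCV has them. Camera axes: x right, y down, z forward; pixel columns grow to the right and rows downward; lengths in m; the calibration is good to about 2 mm. A picture is of the moment at which its call begins. There is no depth.
- manip.job_done(): hands the job in, once; it reports no verdict.
The state is a dict: "clock": time; "qpos": joint angles; "qvel": joint speeds; "effort": joint torques, N m; "ee_pos": TCP position; "orientation": TCP orientation; "ft_force": force on the tool from outside, world axes, zero at the start; "wrist_torque": the same for the moment, N m; "gripper_width": finger opening in m.
Only numpy, scipy, OpenCV 4.12 (cv2) and the standard library are available. Lean on these libraries where they do the work, as an engineer would, in place of code of your own. Each camera call takes 0.05 s, during which the arm holds its last target. There are 200 camera calls.

## Task

The decorating stand needs its pot rest: take the post with the crossbar out of the wooden block, turn it so that the flat of its D-shaped shank matches the flat of the hole in the stand's hub, and lower it through, keeping hold of it until the shank is most of the way in. Leave it upright with its collar fully home on the hub and let go. The other post stays in the block, and nothing else on the table is to be disturbed.

Things in the scene. Friction and masses are not known exactly. Their poses are not given: they have to be found in the camera images.
- rest_grip (a point): pot rest: upright post with a wooden crossbar, standing in one hole of the wooden block. Point: middle of the bar's height, on the shank's axis. z up along the shank, x along the bar towards its upturned end (also the side of the shank's flat), y across. Bar 16 mm thick, 24 mm high (12 above and below this point), from 26 mm on the -x side to 46 mm on +x, where a 7 mm thick lip rises 16 mm higher
- rest_collar (a point): centre of the underside of the pot rest's collar (round, 26 mm across, 6 mm thick), on the shank's axis, 30 mm below the middle of the crossbar; axes as the pot rest's. Between collar and bar a 12 mm round neck, 12 mm long. Below the collar the steel D shank, 44 mm long, 18 mm in diameter with one flat 5 mm from the axis on the +x side, last 3 mm tapered
- hub_mouth (a point): centre of the mouth of the D bore in the top of the stand's hub, 74 mm above the table; z up, x towards the bore's flat. The bore goes right through the hub (24 mm): 20 mm in diameter, its flat 6 mm from the axis, its mouth widened a little. A small dark rib on the flange, just outside the hub, lies on the side of the flat
- stand: the decorating stand, fixed: a round grey foot 124 mm across, three pillars, and on them an aluminium flange 76 mm across (top at 57 mm) with a round hub 44 mm across (top at 74 mm); 39 mm of open space under the hub. Origin at the centre of its underside, below the bore's axis; x towards the bore's flat
- round_post_knob (a point): the other post, in the other hole of the block: round shank of 18 mm, the same collar, and a round wooden knob 30 mm across instead of a crossbar; this point is the middle of its knob, about 86 mm above the table. It does not fit the D bore and stays where it is
- block: the wooden block that holds both posts, fixed: 70 mm (x) by 190 mm (y) and 40 mm high, origin at the centre of its underside; two round holes 20 mm wide and 26 mm deep at y = +50 and -50 mm. The posts stand on the holes' floor with their collars 18 mm above the block's top
- by_eraser: the small eraser in its card sleeve, 22x52x12 mm, lying between the block and the stand; a bystander
- by_pot_teal: a screw-lid paint pot, 62 mm across and 64 mm high, behind the block; a bystander
- by_paint_jar_3: a small screw-lid paint jar, 40 mm across and 45 mm high, right of the stand; a bystander
- by_pencil: a pencil, 174 mm long, near the front edge; a bystander
- by_ball_pen: a ball pen, 145 mm long, near the front edge; a bystander
- by_brush_3: a paint brush, 183 mm long, at the right; a bystander
- rest: the pot rest as a whole; about 0.12 kg; origin at the tip of its shank, 74 mm below the middle of the crossbar, axes as above
Things that resemble listed ones, but are neither listed nor needed, are in the scene too. What is shaped like the stand but yellow is not meant.

How it is judged (in metres and radians):
On the way:
1. the shank is at least 25 mm below the mouth of the bore, and the rest is still held (horizontal distance between rest_collar and hub_mouth below 0.004 m and z of rest in the frame of hub_mouth below -0.025 m and contact force between the fingers and rest above 0.5 N), for 0.1 s.
At the end, for the whole second after the job is handed in: The rest's shank is through the hub, its axis within 4 mm of the bore's, its flat on the side of the bore's flat (within 0.4 rad), tilted by less than 0.08 rad, its collar within 3 mm of the hub's top; it is released and at rest, and the other post is within 20 mm of where it stood (horizontal distance between rest_collar and hub_mouth below 0.004 m and z of rest_collar in the frame of hub_mouth between -0.004 and 0.003 m and angle between rest_grip's own z axis and vertical below 0.08 rad and angle between the x axis of rest_grip and the x axis of hub_mouth, either way round below 0.4 rad and contact force between the fingers and rest below 0.05 N and distance of round_post_knob from where it was at the start of the episode below 0.02 m and linear speed of rest below 0.02 m/s); the robot touches nothing.
It fails at once if a bystander (eraser, paint pot, paint jar, pencil, ball pen or brush) is shifted by more than 30 mm (distance of any of by_eraser, by_pot_teal, by_paint_jar_3, by_pencil, by_ball_pen, by_brush_3 from where it was at the start of the episode above 0.03 m).
It fails at once if the other post is lifted or tipped out of its place by more than 20 mm (distance of round_post_knob from where it was at the start of the episode above 0.02 m).
It also fails if it takes over 58 s, if anything falls off the work surface, if the arm or the gripper's body presses on something with over 40 N, if the wrist force passes 120 N, or if a joint passes its speed limit or range.

## Working session

There is one attempt and no reset: what is moved stays moved. The work goes in short steps, Python scripts to look and compute and a tool call to move; the robot and the scene stay as the last step left them, time stands still between calls to the robot, and variables do not carry over. Pictures are saved under pics/ and viewed, about 8 in all and at most 12, crops included, and the job is handed in when it is done.

Besides the shell and the picture viewer there is one more tool, called after "Call:" by a JSON object that holds its "api" and its "payload", one argument or row to a line. play_rows: Moves the arm, as the interface text tells. Its arguments: {"type":"object","properties":{"motion":{"type":"array","items":{"type":"object","properties":{"tx":{"type":"number"},"ty":{"type":"number"},"tz":{"type":"number"},"ax":{"type":"number"},"ay":{"type":"number"},"az":{"type":"number"},"fingers":{"type":"number"}}}}},"required":["motion"]}

```bash
mkdir -p pics; ls
cat > h.py <<'E'
import sys,numpy as np,cv2
from workcell import manip,snapshot
def cam(s):
    R,_=cv2.Rodrigues(np.array(s["rvec"],float)); t=np.array(s["tvec"],float).ravel(); return R,t
def ray(s,u,v,z):
    R,t=cam(s); c=-R.T@t; d=R.T@np.array([(u-s["cx"])/s["fx"],(v-s["cy"])/s["fy"],1]); return c+d*(z-c[2])/d[2]
def proj(s,p):
    R,t=cam(s); q=R@np.array(p,float)+t; return np.array([s["fx"]*q[0]/q[2]+s["cx"],s["fy"]*q[1]/q[2]+s["cy"]])
def save(s,n,box=None,k=1):
    im=cv2.cvtColor(np.array(s["color"]),cv2.COLOR_RGB2BGR)
    if box: a,b,c,d=box; im=im[b:d,a:c]
    cv2.imwrite("pics/"+n,cv2.resize(im,None,fx=k,fy=k,interpolation=cv2.INTER_CUBIC))
E
python3 - <<'E'
from h import *
import pickle
for n in("scene","top"):
    s=snapshot(n); save(s,n+"0.png",None,1.4); R,t=cam(s); print(n,-R.T@t,R[2],s["fx"]); pickle.dump(s,open(n+"0.pkl","wb"))
print(manip.state())
E
```

```text
pics
scene [1.23017829 1.02679792 0.74526595] [-0.46691215 -0.76601711 -0.44182669] 473.3457170359189
top [ 0.27789838 -0.08436349  1.46692139] [ 0.17135296 -0.01401696 -0.98510999] 523.2001948123897
{'clock': 0.1, 'qpos': array([-80.83345375,  36.05366762,   2.20400137,  86.9893018 ,
        -1.54754105,  57.08398891,  -1.14674256]), 'qvel': array([ 0.01281607,  0.00073716, -0.00765095, -0.18141911, -0.06195212,
       -0.03086614, -0.01794196]), 'effort': array([ 4.04028251e-03, -5.64530003e+01,  1.23082101e+00, -1.93971688e+01,
        1.12878645e-02,  5.37958796e-03,  8.86452938e-06]), 'ee_pos': array([0.14537111, 0.63295723, 0.22328629]), 'orientation': array([[-9.74609994e-01,  2.23908980e-01, -3.58729961e-04],
       [ 2.23909267e-01,  9.74608582e-01, -1.65895573e-03],
       [-2.18337875e-05, -1.69715780e-03, -9.99998560e-01]]), 'ft_force': array([-0.01460312, -0.63857399,  0.02728255]), 'wrist_torque': array([0.0259156 , 0.02276559, 0.03653548]), 'gripper_width': 0.08540692603750012}
```

View pics/scene0.png

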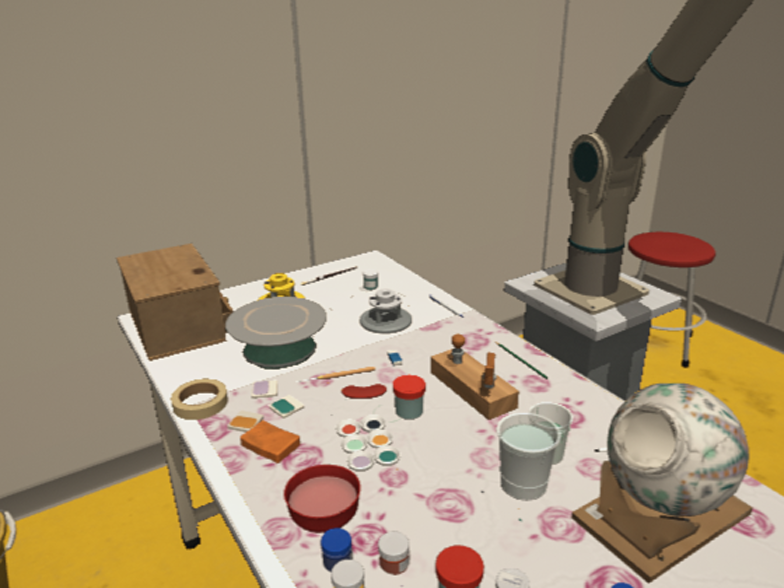

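View pics/top0.png

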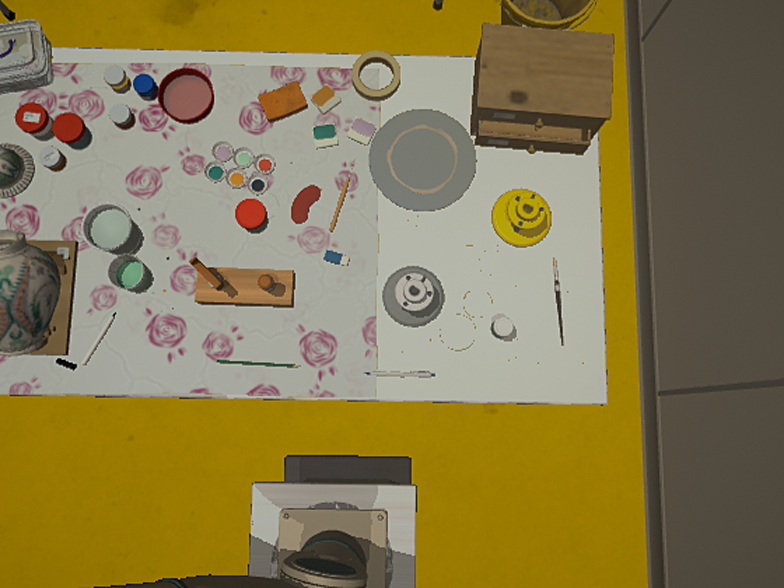

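Both views show two hub stands. The grey one is at top (413,293) and the yellow one at (522,215), and grey is the one described. The block holds the crossbar post at top (207,272) and the knob post at (267,283). I'll confirm this in an enlarged crop.

Run:
```python
from h import *
import pickle
t=pickle.load(open("top0.pkl","rb")); s=pickle.load(open("scene0.pkl","rb"))
f=lambda s,b,k:cv2.resize(cv2.cvtColor(s["color"],cv2.COLOR_RGB2BGR)[b[1]:b[3],b[0]:b[2]],None,fx=k,fy=k,interpolation=cv2.INTER_CUBIC)
a=np.hstack([f(t,(130,175,220,225),4.4)[:220,:396],f(t,(270,185,320,235),4.4)[:220,:220]])
b=np.hstack([f(s,(300,230,380,300),4.4)[:308,:352],f(s,(250,200,300,240),5.28)[:211,:264]][0:1])
c=f(s,(250,195,310,245),4.4)
H=np.zeros((a.shape[0]+b.shape[0],max(a.shape[1],b.shape[1]+c.shape[1]),3),np.uint8)
H[:a.shape[0],:a.shape[1]]=a;H[a.shape[0]:,:b.shape[1]]=b;H[a.shape[0]:a.shape[0]+c.shape[0],b.shape[1]:b.shape[1]+c.shape[1]]=c
cv2.imwrite("pics/crop0.png",H);print(H.shape)
```

```text
(528, 616, 3)
```

View pics/crop0.png

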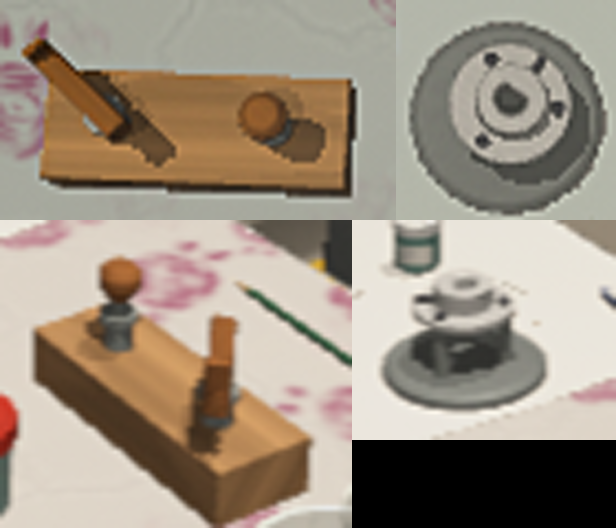

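The crop confirms it. The crossbar post is at the block's left hole, with its lipped end up-left, and the round knob is the other post. On the grey stand, the three round dots are screws and the radial dash at the upper right is the rib. Next I'll measure.

```bash
python3 - <<'E'
from h import *
import pickle
t=pickle.load(open("top0.pkl","rb")); s=pickle.load(open("scene0.pkl","rb"))
hsv=cv2.cvtColor(t["color"],cv2.COLOR_RGB2HSV)
# block top face
m=cv2.inRange(hsv,(5,70,110),(22,255,255)); m[:180]=0;m[225:]=0;m[:,:130]=0;m[:,215:]=0
x0,y0=130,175
k=8
can=cv2.resize(cv2.cvtColor(t["color"],cv2.COLOR_RGB2BGR)[175:225,130:220],None,fx=k,fy=k,interpolation=cv2.INTER_CUBIC)
mk=cv2.morphologyEx(m,cv2.MORPH_OPEN,np.ones((9,9)))
cs=max(cv2.findContours(mk,0,1)[0],key=cv2.contourArea)
rc=cv2.minAreaRect(cs); bp=cv2.boxPoints(rc); print("block",rc)
P=np.array([ray(t,u,v,.04) for u,v in bp]);print(P.round(4)); print("c",P.mean(0),[np.linalg.norm(P[i]-P[i-1]).round(4) for i in range(4)])
cv2.polylines(can,[np.int32((bp-[x0,y0]+.5)*k)],True,(255,0,0),1)
# stand: foot outline & flange
g=cv2.cvtColor(t["color"],cv2.COLOR_RGB2GRAY)
can2=cv2.resize(g[185:240,270:325],None,fx=k,fy=k,interpolation=cv2.INTER_CUBIC)
can2=cv2.cvtColor(can2,cv2.COLOR_GRAY2BGR)
up=cv2.resize(g,None,fx=4,fy=4,interpolation=cv2.INTER_CUBIC)
mm=cv2.inRange(g,0,150); mm[:185]=0;mm[240:]=0;mm[:,:268]=0;mm[:,325:]=0
c=max(cv2.findContours(mm,0,1)[0],key=cv2.contourArea); e=cv2.fitEllipse(cv2.convexHull(c)); print("foot",e,[ray(t,*e[0],z) for z in(0,.008,.012)])
fl=cv2.inRange(g,165,255); 
r=np.zeros_like(fl); cv2.circle(r,(int(e[0][0]),int(e[0][1])-1),19,255,-1); fl&=r
c=max(cv2.findContours(fl,0,1)[0],key=cv2.contourArea); e2=cv2.fitEllipse(cv2.convexHull(c)); print("flange",e2,ray(t,*e2[0],.057))
for e_,col in((e,(0,255,0)),(e2,(0,0,255))):
    cv2.ellipse(can2,((np.array(e_[0])-[270,185]+.5)*k,np.array(e_[1])*k,e_[2]),col,1)
cv2.imwrite("pics/m1.png",np.vstack([can,np.hstack([can2,np.zeros((440,280,3),np.uint8)])])[:840,:720])
E
python3 - <<'E'
import cv2
im=cv2.imread("pics/m1.png");print(im.shape)
import numpy as np
cv2.imwrite("pics/m1.png",cv2.resize(im,None,fx=.7,fy=.7,interpolation=cv2.INTER_AREA))
E
```

```text
block ((175.0, 203.5), (25.0, 30.0), 90.0)
[[0.5658 0.2245 0.04  ]
 [0.5674 0.1416 0.04  ]
 [0.4972 0.1384 0.04  ]
 [0.4957 0.2206 0.04  ]]
c [0.53152223 0.181265   0.04      ] [np.float64(0.0702), np.float64(0.0829), np.float64(0.0702), np.float64(0.0823)]
foot ((294.8656005859375, 211.47930908203125), (43.37913513183594, 44.63506317138672), 114.52454376220703) [array([ 0.52207764, -0.15212398,  0.        ]), array([ 0.52074599, -0.15175444,  0.008     ]), array([ 0.52008016, -0.15156967,  0.012     ])]
flange ((294.50469970703125, 209.25318908691406), (22.58187484741211, 26.93435287475586), 123.0740966796875) [ 0.51874211 -0.14843504  0.057     ]
(840, 720, 3)
```

View pics/m1.png

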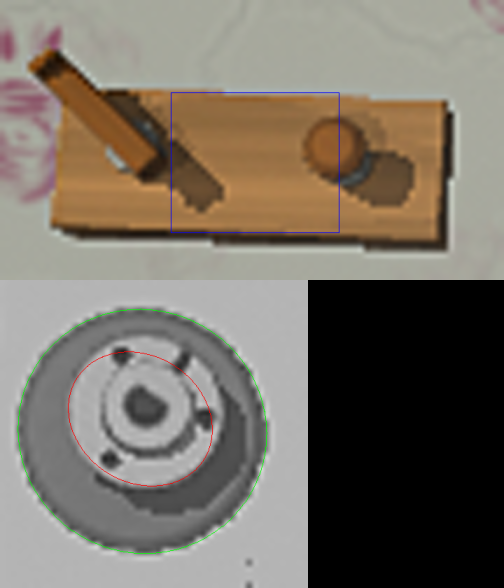

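The foot ellipse fits well, but the flange and block masks were too small. Reading from the overlay, the hub centre is about (147,407), the rib (183,360), the block's top corners (447,101), (440,240) and (51,228), and the bar runs (60,70)–(150,165). I'll refine these.

Run:
```python
from h import *
import pickle
t=pickle.load(open("top0.pkl","rb")); s=pickle.load(open("scene0.pkl","rb"))
g=cv2.cvtColor(t["color"],cv2.COLOR_RGB2GRAY)
k=8; a,b=270,180
G=cv2.resize(g[b:b+60,a:a+55],None,fx=k,fy=k,interpolation=cv2.INTER_CUBIC)
fu=lambda p:(np.array(p)+.5)/k-.5+[a,b]
for th in(140,155,170):
    m=cv2.inRange(G,th,255); n,l,st,ce=cv2.connectedComponentsWithStats(m)
    i=l[int((207-b-6)*k),int((289.5-a)*k)]; # flange point
    best=None
    c=max(cv2.findContours((l==i).astype(np.uint8),cv2.RETR_EXTERNAL,cv2.CHAIN_APPROX_NONE)[0],key=len)
    (x,y),r=cv2.minEnclosingCircle(c); p=fu((x,y)); print("flange",th,p,r/k,ray(t,*p,.057),st[i])
# bore: dark blob at hub centre
for th in(120,140):
    m=cv2.inRange(G,0,th); n,l,st,ce=cv2.connectedComponentsWithStats(m)
    q=((np.array([295.8,206.8])-[a,b]+.5)*k).astype(int); i=l[q[1],q[0]]; p=fu(ce[i]);print("bore",th,p,st[i],ray(t,*p,.072))
    q=((np.array([302.0,199.0])-[a,b]+.5)*k).astype(int); i=l[q[1],q[0]]; p=fu(ce[i]);print("rib",th,p,st[i],ray(t,*p,.06))
f=lambda x,y:(130+x/5.6-.5,175+y/5.6-.5)
for n,q,z in[("TR",(447,101),.04),("BR",(440,240),.04),("BL",(51,228),.04),("knob",(335,146),.086),("barR",(72,75),.1),("barR",(160,152),.1),("barL",(48,86),.1),("barL",(138,180),.1)]:
    print(n,ray(t,*f(*q),z).round(4))
save(s,"s1.png",(165,195,395,305),3.4)
```

```text
flange 140 [295.33100891 208.15240097] 13.750875473022461 [ 0.52184107 -0.15066306  0.057     ] [   97   120   220   215 26975]
flange 155 [295.46360207 208.06843567] 13.52525520324707 [ 0.52208125 -0.15102353  0.057     ] [  100   122   213   212 21773]
flange 170 [295.5183239  208.06250381] 13.296567916870117 [ 0.52210062 -0.15117318  0.057     ] [ 103  137  209  196 9916]
bore 120 [295.32467503 207.33602618] [ 176  191   64   61 2731] [ 0.52148861 -0.14991605  0.072     ]
rib 120 [295.18809491 214.25048383] [   26    81   355   349 50638] [ 0.50445342 -0.15031639  0.06      ]
bore 140 [295.34233871 207.32701613] [ 174  188   68   66 3100] [ 0.52151431 -0.14996364  0.072     ]
rib 140 [294.60764801 213.28082928] [   24    80   359   352 61279] [ 0.50709952 -0.14870404  0.06      ]
TR [0.5641 0.0879 0.04  ]
BR [0.4944 0.0886 0.04  ]
BL [0.4967 0.2793 0.04  ]
knob [0.5319 0.1349 0.086 ]
barR [0.5611 0.2587 0.1   ]
barR [0.5248 0.215  0.1   ]
barL [0.5556 0.2697 0.1   ]
barL [0.5112 0.2246 0.1   ]
```

View pics/s1.png

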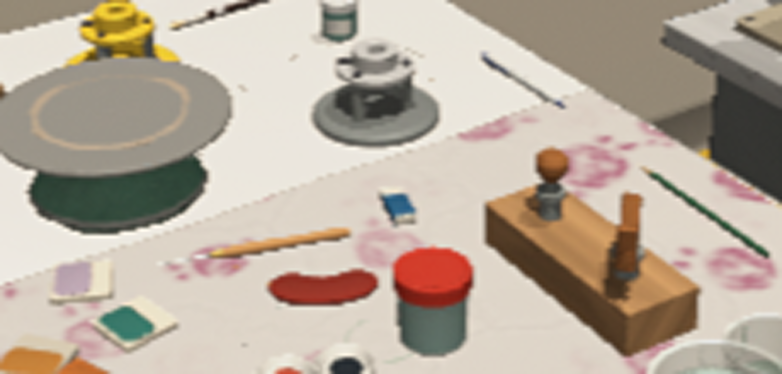

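The scene crop agrees, with the bar post on the near end of the block and the grey stand clear. Next I'll compute the rib angle and the first move. For now I take the rest axis as about (0.531,0.2335), the bar heading as about 48° and the hub as about (0.522,-0.151).

```bash
cat >> h.py <<'E'
from scipy.spatial.transform import Rotation as Ro
def go(p,yaw):
    """tool shift/turn to world TCP p, tool x at yaw (deg), tool z down"""
    st=manip.state(); R=np.array(st["orientation"]); a=np.radians(yaw)
    D=np.array([[np.cos(a),np.sin(a),0],[np.sin(a),-np.cos(a),0],[0,0,-1]])
    print("pos",np.round(st["ee_pos"],4),"yaw",np.degrees(np.arctan2(R[1,0],R[0,0])).round(2),"F",np.round(st["ft_force"],1),"w",round(st["gripper_width"],4),"t",st["clock"])
    print("shift",np.round(R.T@(np.array(p)-st["ee_pos"]),4),"turn",np.round(Ro.from_matrix(R.T@D).as_rotvec(degrees=True),2))
E
python3 - <<'E'
from h import *
import pickle
t=pickle.load(open("top0.pkl","rb"))
g=cv2.cvtColor(t["color"],cv2.COLOR_RGB2GRAY).astype(float)
c=np.array([.522,-.151])
# dark features on an annulus at z=.058 radius 25..36
for r in(.024,.026,.028,.031,.034,.037):
    v=[]
    for an in range(-180,180,4):
        u=proj(t,[c[0]+r*np.cos(np.radians(an)),c[1]+r*np.sin(np.radians(an)),.059]); v.append(cv2.getRectSubPix(g.astype(np.float32),(1,1),(float(u[0]),float(u[1])))[0,0])
    print(r,[(an,int(x)) for an,x in zip(range(-180,180,4),v) if x<125])
go([.531,.2336,.25],48)
E
```

```text
0.024 [(-156, 111), (-152, 106), (-148, 103), (-144, 109), (-140, 106), (-136, 98), (-132, 98), (-128, 98), (-124, 98), (-120, 101), (-116, 100), (-112, 99), (-108, 102), (-104, 102), (-100, 98), (-96, 92), (-92, 92), (-88, 98), (-84, 114), (-80, 113), (-76, 101), (-72, 103), (-68, 112), (-40, 123), (-36, 117)]
0.026 [(-136, 114), (-132, 123), (-128, 111), (-124, 117), (-120, 108), (-116, 104), (-100, 90), (-96, 67), (-92, 69), (-88, 94), (-44, 120), (-40, 87), (-36, 75), (-32, 86), (-28, 123), (20, 120), (24, 98), (28, 101), (140, 112), (144, 101), (148, 111)]
0.028 [(-104, 124), (-100, 76), (-96, 65), (-92, 62), (-88, 82), (-40, 77), (-36, 56), (-32, 79), (16, 107), (20, 74), (24, 67), (28, 75), (140, 81), (144, 58), (148, 62), (152, 92)]
0.031 [(-104, 91), (-100, 71), (-96, 64), (-92, 63), (-88, 86), (-40, 90), (-36, 61), (-32, 91), (16, 109), (20, 60), (24, 57), (28, 61), (32, 121), (140, 67), (144, 63), (148, 76), (152, 106)]
0.034 [(-92, 119), (-36, 63), (-32, 81), (24, 99), (28, 113)]
0.037 [(-152, 124), (-76, 121), (-64, 121), (-40, 114), (-36, 95), (-32, 97), (-28, 109)]
pos [0.1454 0.633  0.2233] yaw 167.06 F [-0.  -0.6  0. ] w 0.0854 t 0.1
shift [-0.4653 -0.3029 -0.0262] turn [-6.0000e-02  1.0000e-01  1.1906e+02]
```

The rib is at −36° and the screw dots bisect at −35°, so I take the flat's yaw as −35.5°. Moving above the rest now.

Call:
{"api": "play_rows", "payload": {
  "motion": [
    {"tz": -0.05,"az": 10},
    {"tx": -0.05,"ty": -0.033,"tz": -0.05,"az": 20},
    {"tx": -0.1,"ty": -0.065,"tz": -0.05,"az": 30},
    {"tx": -0.15,"ty": -0.098,"tz": -0.05,"az": 40},
    {"tx": -0.2,"ty": -0.13,"tz": -0.05,"az": 50},
    {"tx": -0.25,"ty": -0.163,"tz": -0.05,"az": 60},
    {"tx": -0.3,"ty": -0.195,"tz": -0.05,"az": 70},
    {"tx": -0.35,"ty": -0.228,"tz": -0.05,"az": 80},
    {"tx": -0.4,"ty": -0.26,"tz": -0.05,"az": 90},
    {"tx": -0.45,"ty": -0.293,"tz": -0.04,"az": 100},
    {"tx": -0.465,"ty": -0.303,"tz": -0.027,"az": 110},
    {"tx": -0.465,"ty": -0.303,"tz": -0.027,"az": 119,"fingers": 0.0}
  ]
}}

```text
invalid input at $.motion[0]: expected keys tx, ty, tz, ax, ay, az, fingers
```

Run:
```python
from h import *
go([.531,.2336,.15],48)
go([.531,.2336,.0855],48)
t=snapshot("top");s=snapshot("scene")
def c(s,p,w):
    u=proj(s,p).astype(int); im=cv2.cvtColor(s["color"],cv2.COLOR_RGB2BGR)[u[1]-w:u[1]+w,u[0]-w:u[0]+w]; return cv2.resize(im,(390,390),interpolation=cv2.INTER_CUBIC)
cv2.imwrite("pics/g1.png",np.hstack([c(t,[.53,.23,.12],40),c(s,[.53,.23,.12],55)]))
```

```text
pos [0.1454 0.633  0.2233] yaw 167.06 F [-0.  -0.6  0. ] w 0.0854 t 0.1
shift [-0.4653 -0.3027  0.0738] turn [-6.0000e-02  1.0000e-01  1.1906e+02]
pos [0.1454 0.633  0.2233] yaw 167.06 F [-0.  -0.6  0. ] w 0.0854 t 0.1
shift [-0.4653 -0.3026  0.1383] turn [-6.0000e-02  1.0000e-01  1.1906e+02]
```

View pics/g1.png

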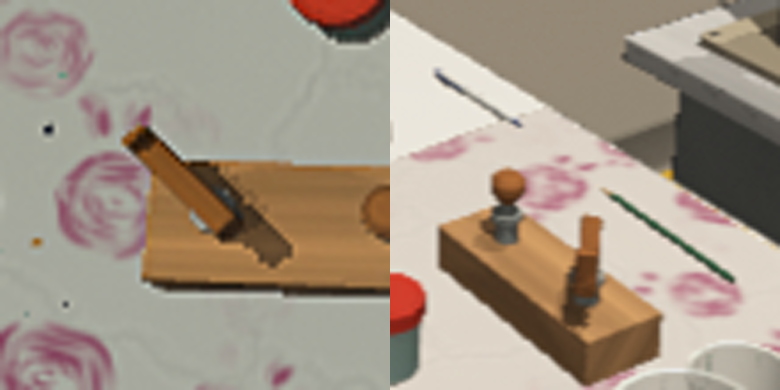

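The call was refused because every key is required, so the arm hasn't moved and the picture shows the scene unchanged. Resending with all keys.

Call:
{"api": "play_rows", "payload": {
  "motion": [
    {"tx": 0,"ty": 0,"tz": -0.05,"ax": 0,"ay": 0,"az": 10,"fingers": 0},
    {"tx": -0.05,"ty": -0.033,"tz": -0.05,"ax": 0,"ay": 0,"az": 20,"fingers": 0},
    {"tx": -0.1,"ty": -0.065,"tz": -0.05,"ax": 0,"ay": 0,"az": 30,"fingers": 0},
    {"tx": -0.15,"ty": -0.098,"tz": -0.05,"ax": 0,"ay": 0,"az": 40,"fingers": 0},
    {"tx": -0.2,"ty": -0.13,"tz": -0.05,"ax": 0,"ay": 0,"az": 50,"fingers": 0},
    {"tx": -0.25,"ty": -0.163,"tz": -0.05,"ax": 0,"ay": 0,"az": 60,"fingers": 0},
    {"tx": -0.3,"ty": -0.195,"tz": -0.05,"ax": 0,"ay": 0,"az": 70,"fingers": 0},
    {"tx": -0.35,"ty": -0.228,"tz": -0.05,"ax": 0,"ay": 0,"az": 80,"fingers": 0},
    {"tx": -0.4,"ty": -0.26,"tz": -0.05,"ax": 0,"ay": 0,"az": 90,"fingers": 0},
    {"tx": -0.45,"ty": -0.293,"tz": -0.04,"ax": 0,"ay": 0,"az": 100,"fingers": 0},
    {"tx": -0.465,"ty": -0.303,"tz": -0.027,"ax": 0,"ay": 0,"az": 110,"fingers": 0},
    {"tx": -0.465,"ty": -0.303,"tz": -0.027,"ax": 0,"ay": 0,"az": 119,"fingers": 0}
  ]
}}

```text
clock: 1.7
ee_pos: [0.5315, 0.2315, 0.25]
orientation: [[0.675, 0.737, -0.001], [0.737, -0.675, -0.002], [-0.002, 0.0, -1.0]]
ft_force: [-0.3, 0.3, 0.1]
gripper_width: 0.0853
```

Run:
```python
from h import *
go([.531,.2336,.15],48)
go([.531,.2336,.0855],48)
```

```text
pos [0.5315 0.2315 0.25  ] yaw 47.51 F [-0.3  0.3  0.1] w 0.0853 t 1.7
shift [ 0.0015 -0.0019  0.1   ] turn [ 0.02  0.13 -0.49]
pos [0.5315 0.2315 0.25  ] yaw 47.51 F [-0.3  0.3  0.1] w 0.0853 t 1.7
shift [ 0.0016 -0.0019  0.1645] turn [ 0.02  0.13 -0.49]
```

Call:
{"api": "play_rows", "payload": {
  "motion": [
    {"tx": 0.001,"ty": -0.002,"tz": 0.04,"ax": 0,"ay": 0,"az": 0,"fingers": 0},
    {"tx": 0.001,"ty": -0.002,"tz": 0.08,"ax": 0,"ay": 0,"az": 0,"fingers": 0},
    {"tx": 0.001,"ty": -0.002,"tz": 0.11,"ax": 0,"ay": 0,"az": 0,"fingers": 0},
    {"tx": 0.001,"ty": -0.002,"tz": 0.14,"ax": 0,"ay": 0,"az": 0,"fingers": 0},
    {"tx": 0.001,"ty": -0.002,"tz": 0.155,"ax": 0,"ay": 0,"az": 0,"fingers": 0},
    {"tx": 0.001,"ty": -0.002,"tz": 0.164,"ax": 0,"ay": 0,"az": 0,"fingers": 0},
    {"tx": 0.001,"ty": -0.002,"tz": 0.164,"ax": 0,"ay": 0,"az": 0,"fingers": 0}
  ]
}}

```text
clock: 2.58
ee_pos: [0.5302, 0.2362, 0.0872]
orientation: [[0.668, 0.744, 0.0], [0.744, -0.668, 0.0], [0.0, -0.0, -1.0]]
ft_force: [0.1, -0.1, 1.3]
gripper_width: 0.0851
```

Run:
```python
from h import *
go([.531,.2336,.0855],48)
t=snapshot("top");s=snapshot("scene")
def c(s,p,w):
    u=proj(s,p).astype(int); im=cv2.cvtColor(s["color"],cv2.COLOR_RGB2BGR)[u[1]-w:u[1]+w,u[0]-w:u[0]+w]; return cv2.resize(im,(390,390),interpolation=cv2.INTER_CUBIC)
cv2.imwrite("pics/g2.png",np.hstack([c(t,[.53,.23,.12],30),c(s,[.53,.23,.08],35)]))
```

```text
pos [0.5302 0.2362 0.0872] yaw 48.06 F [ 0.1 -0.1  1.3] w 0.0851 t 2.575
shift [-0.0014  0.0024  0.0017] turn [-0.   -0.01  0.06]
```

View pics/g2.png

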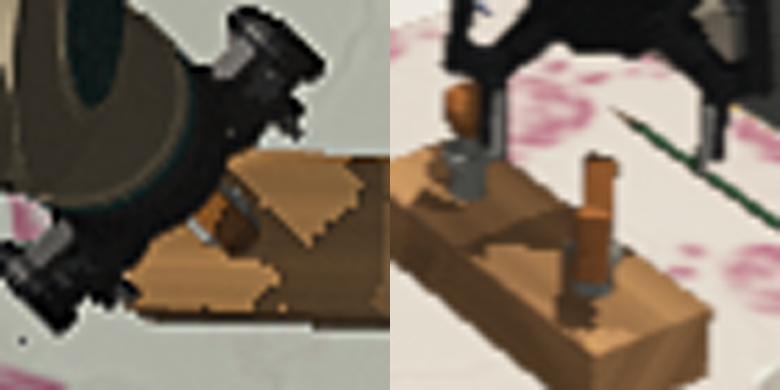

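The jaws straddle the bar in both views and nothing is touching. I'll apply a small correction and then close.

Call:
{"api": "play_rows", "payload": {
  "motion": [
    {"tx": -0.001,"ty": 0.0025,"tz": 0.0015,"ax": 0,"ay": 0,"az": 0,"fingers": 0},
    {"tx": -0.001,"ty": 0.0025,"tz": 0.0015,"ax": 0,"ay": 0,"az": 0,"fingers": 0.4},
    {"tx": -0.001,"ty": 0.0025,"tz": 0.0015,"ax": 0,"ay": 0,"az": 0,"fingers": 0.6},
    {"tx": -0.001,"ty": 0.0025,"tz": 0.0015,"ax": 0,"ay": 0,"az": 0,"fingers": 0.75},
    {"tx": -0.001,"ty": 0.0025,"tz": 0.0015,"ax": 0,"ay": 0,"az": 0,"fingers": 1},
    {"tx": -0.001,"ty": 0.0025,"tz": 0.0015,"ax": 0,"ay": 0,"az": 0,"fingers": 1},
    {"tx": -0.001,"ty": 0.0025,"tz": 0.0015,"ax": 0,"ay": 0,"az": 0,"fingers": 1},
    {"tx": -0.001,"ty": 0.0025,"tz": 0.0015,"ax": 0,"ay": 0,"az": 0,"fingers": 1},
    {"tx": -0.001,"ty": 0.0025,"tz": 0.0015,"ax": 0,"ay": 0,"az": 0,"fingers": 1},
    {"tx": -0.001,"ty": 0.0025,"tz": 0.0015,"ax": 0,"ay": 0,"az": 0,"fingers": 1}
  ]
}}

```text
clock: 3.92
ee_pos: [0.5312, 0.2339, 0.0857]
orientation: [[0.668, 0.744, -0.0], [0.744, -0.668, 0.0], [0.0, -0.0, -1.0]]
ft_force: [-1.7, 1.0, 4.1]
gripper_width: 0.014
```

Run:
```python
from h import *
go([.531,.2336,.0855],48)
print(manip.state()["wrist_torque"])
```

```text
pos [0.5312 0.2339 0.0857] yaw 48.07 F [-1.7  1.   4.1] w 0.014 t 3.925
shift [-0.0003  0.0001  0.0002] turn [-0.01 -0.01  0.07]
[ 0.23522876  0.37701564 -0.00765737]
```

The grip holds at 14 mm with little side force. Lifting straight up.

Call:
{"api": "play_rows", "payload": {
  "motion": [
    {"tx": 0,"ty": 0,"tz": -0.01,"ax": 0,"ay": 0,"az": 0,"fingers": 1},
    {"tx": 0,"ty": 0,"tz": -0.025,"ax": 0,"ay": 0,"az": 0,"fingers": 1},
    {"tx": 0,"ty": 0,"tz": -0.045,"ax": 0,"ay": 0,"az": 0,"fingers": 1},
    {"tx": 0,"ty": 0,"tz": -0.07,"ax": 0,"ay": 0,"az": 0,"fingers": 1},
    {"tx": 0,"ty": 0,"tz": -0.1,"ax": 0,"ay": 0,"az": 0,"fingers": 1},
    {"tx": 0,"ty": 0,"tz": -0.125,"ax": 0,"ay": 0,"az": 0,"fingers": 1},
    {"tx": 0,"ty": 0,"tz": -0.13,"ax": 0,"ay": 0,"az": 0,"fingers": 1},
    {"tx": 0,"ty": 0,"tz": -0.13,"ax": 0,"ay": 0,"az": 0,"fingers": 1}
  ]
}}

```text
clock: 4.92
ee_pos: [0.531, 0.2338, 0.2156]
orientation: [[0.668, 0.744, -0.0], [0.744, -0.668, 0.0], [0.0, -0.0, -1.0]]
ft_force: [-0.3, -0.4, -1.1]
gripper_width: 0.0139
```

Run:
```python
from h import *
go([.522,-.151,.19],-35.5)
```

```text
pos [0.531  0.2338 0.2156] yaw 48.06 F [-0.3 -0.4 -1.1] w 0.0139 t 4.925
shift [-0.2922  0.2504  0.0255] turn [-1.000e-02  0.000e+00  8.356e+01]
```

Call:
{"api": "play_rows", "payload": {
  "motion": [
    {"tx": -0.01,"ty": 0.009,"tz": 0,"ax": 0,"ay": 0,"az": 3,"fingers": 1},
    {"tx": -0.035,"ty": 0.03,"tz": 0,"ax": 0,"ay": 0,"az": 10,"fingers": 1},
    {"tx": -0.07,"ty": 0.06,"tz": 0,"ax": 0,"ay": 0,"az": 20,"fingers": 1},
    {"tx": -0.105,"ty": 0.09,"tz": 0,"ax": 0,"ay": 0,"az": 30,"fingers": 1},
    {"tx": -0.14,"ty": 0.12,"tz": 0,"ax": 0,"ay": 0,"az": 40,"fingers": 1},
    {"tx": -0.175,"ty": 0.15,"tz": 0,"ax": 0,"ay": 0,"az": 50,"fingers": 1},
    {"tx": -0.21,"ty": 0.18,"tz": 0,"ax": 0,"ay": 0,"az": 60,"fingers": 1},
    {"tx": -0.24,"ty": 0.206,"tz": 0,"ax": 0,"ay": 0,"az": 69,"fingers": 1},
    {"tx": -0.268,"ty": 0.23,"tz": 0.01,"ax": 0,"ay": 0,"az": 77,"fingers": 1},
    {"tx": -0.285,"ty": 0.244,"tz": 0.02,"ax": 0,"ay": 0,"az": 82,"fingers": 1},
    {"tx": -0.292,"ty": 0.25,"tz": 0.025,"ax": 0,"ay": 0,"az": 83.5,"fingers": 1},
    {"tx": -0.292,"ty": 0.25,"tz": 0.025,"ax": 0,"ay": 0,"az": 83.5,"fingers": 1}
  ]
}}

```text
clock: 6.42
ee_pos: [0.5213, -0.1509, 0.19]
orientation: [[0.814, -0.581, -0.002], [-0.581, -0.814, 0.0], [-0.001, 0.001, -1.0]]
ft_force: [-0.1, 0.4, -1.0]
gripper_width: 0.0136
```

Call:
{"api": "play_rows", "payload": {
  "motion": [
    {"tx": 0,"ty": 0,"tz": 0.0,"ax": 0,"ay": 0,"az": 0,"fingers": 1},
    {"tx": 0,"ty": 0,"tz": 0.01,"ax": 0,"ay": 0,"az": 0,"fingers": 1},
    {"tx": 0,"ty": 0,"tz": 0.02,"ax": 0,"ay": 0,"az": 0,"fingers": 1},
    {"tx": 0,"ty": 0,"tz": 0.02,"ax": 0,"ay": 0,"az": 0,"fingers": 1},
    {"tx": 0,"ty": 0,"tz": 0.02,"ax": 0,"ay": 0,"az": 0,"fingers": 1}
  ]
}}

```text
clock: 7.05
ee_pos: [0.522, -0.1506, 0.1705]
orientation: [[0.815, -0.58, -0.0], [-0.58, -0.815, -0.0], [-0.0, 0.0, -1.0]]
ft_force: [0.2, 0.6, -0.8]
gripper_width: 0.0135
```

Run:
```python
from h import *
go([.522,-.151,.155],-35.5)
t=snapshot("top");s=snapshot("scene")
import pickle; pickle.dump((t,s),open("h1.pkl","wb"))
def c(s,p,w):
    u=proj(s,p).astype(int); im=cv2.cvtColor(s["color"],cv2.COLOR_RGB2BGR)[u[1]-w:u[1]+w,u[0]-w:u[0]+w]; print(u); return cv2.resize(im,(390,390),interpolation=cv2.INTER_CUBIC)
cv2.imwrite("pics/h1.png",np.hstack([c(t,[.522,-.151,.12],30),c(s,[.522,-.151,.11],25)]))
```

```text
pos [ 0.522  -0.1506  0.1705] yaw -35.44 F [ 0.2  0.6 -0.8] w 0.0135 t 7.05
shift [0.0002 0.0004 0.0155] turn [0.01 0.   0.06]
[296 204]
[274 197]
```

View pics/h1.png

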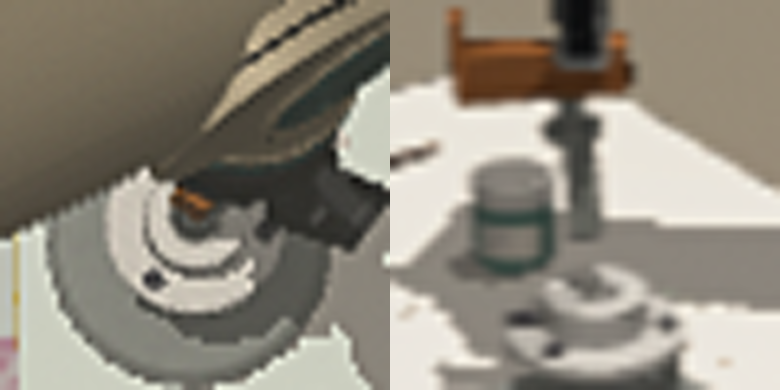

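The post hangs upright with its lip towards the rib. In the scene crop the shank is at about x 582 and the hub centre at about 593. I'll check this numerically.

Run:
```python
from h import *
import pickle
t,s=pickle.load(open("h1.pkl","rb"))
g=cv2.cvtColor(s["color"],cv2.COLOR_RGB2GRAY)
print("axis pred",[ (z,proj(s,[.522,-.1506,z]).round(1)) for z in(.143,.12,.10,.074,.06)])
for v in range(183,216): print(v,g[v,262:288])
```

```text
axis pred [(0.143, array([273.9, 188.4])), (0.12, array([274.1, 195.1])), (0.1, array([274.2, 200.7])), (0.074, array([274.4, 208. ])), (0.06, array([274.5, 211.9]))]
183 [ 62  62  62  62  59  51  44  43  44  45  45  46  55  63  69  75  78 112
 138 141 141 141 141 141 141 140]
184 [ 72  81  86  87  79  85  94  86  63  50  49  67 125 153 154 151 143 148
 148 141 139 140 141 141 141 140]
185 [155 176 192 193 190 215 235 215 142  71  69 123 202 232 234 234 233 232
 199 153 140 139 140 140 139 141]
186 [232 233 233 232 232 234 235 209 136  71  68  96 146 186 220 232 232 232
 231 202 162 141 137 139 140 140]
187 [231 231 230 231 231 231 195 122  71  64  65  63  65  93 192 231 230 230
 231 231 217 171 139 139 140 140]
188 [229 229 229 230 230 215 147  67  55  61  64  59  56  90 194 231 230 229
 230 231 231 230 205 170 149 140]
189 [229 229 229 230 231 230 175  87  65  67  70  67  66 115 202 231 230 229
 229 229 230 231 231 232 205 165]
190 [230 230 230 231 231 232 215 166 111  79  70  66  78 186 232 231 230 229
 229 229 229 230 230 231 231 228]
191 [230 230 230 230 230 232 234 233 198 120 
[... 2029 characters left out ...]

 212 190 157 143 142 136 133 133]
210 [135 134 135 135 128 118 118 152 176 180 174 153 136 149 164 177 199 211
 205 189 194 196 169 150 153 153]
211 [135 133 131 124 115 108  97 117 157 175 183 198 207 208 210 211 208 184
 139 126 181 206 204 217 231 232]
212 [135 117  84  63  60  76  81  91 110 131 146 168 184 190 187 168 133 106
 104 122 174 171 143 181 225 233]
213 [133 117  85  69  67  74  82  92 103 116 123 129 134 135 134 131 126 120
 115 126 152 125  78 122 193 227]
214 [136 138 160 176 177 176 156 120 109 116 121 125 129 129 129 128 126 123
 123 161 195 175 134 173 211 227]
215 [134 132 156 179 182 182 176 145 113 116 122 126 128 127 129 131 131 135
 156 192 210 209 206 202 196 219]
```

Two things show up here:
- The collar centre is at u≈271.75 and the hub at ≈274.8, so the rest is off by about 8 mm along bar +x.
- The shank edges drift about 0.8 px over 30 mm, a tilt of roughly 0.08 rad.

So the post was leaning in its loose hole and I gripped it leaning. The fix is to tilt the tool by about 4.7° and shift back along tool x.

Call:
{"api": "play_rows", "payload": {
  "motion": [
    {"tx": -0.005,"ty": 0,"tz": 0,"ax": 0,"ay": 2.5,"az": 0,"fingers": 1},
    {"tx": -0.01,"ty": 0,"tz": 0,"ax": 0,"ay": 4.7,"az": 0,"fingers": 1},
    {"tx": -0.01,"ty": 0,"tz": 0,"ax": 0,"ay": 4.7,"az": 0,"fingers": 1},
    {"tx": -0.01,"ty": 0,"tz": 0,"ax": 0,"ay": 4.7,"az": 0,"fingers": 1},
    {"tx": -0.01,"ty": 0,"tz": 0,"ax": 0,"ay": 4.7,"az": 0,"fingers": 1}
  ]
}}

```text
clock: 7.78
ee_pos: [0.5145, -0.1452, 0.1708]
orientation: [[0.812, -0.58, 0.067], [-0.578, -0.815, -0.048], [0.082, 0.0, -0.997]]
ft_force: [0.2, 0.4, -2.0]
gripper_width: 0.0139
```

```bash
cat >> h.py <<'E'
def edges(s,rows,lo,hi,half):
    g=cv2.cvtColor(s["color"],cv2.COLOR_RGB2GRAY).astype(float); out=[]
    for v in rows:
        r=g[v]; d=[i for i in range(lo,hi) if r[i]<half]
        if not d: continue
        a=d[0];b=d[-1]
        L=a-1+(r[a-1]-half)/(r[a-1]-r[a]+1e-9); Rr=b+(half-r[b])/(r[b+1]-r[b]+1e-9); out.append((v,round(L,2),round(Rr,2),round((L+Rr)/2,2)))
    return out
E
python3 - <<'E'
from h import *
import pickle
go([.522,-.151,.155],-35.5)
t=snapshot("top");s=snapshot("scene"); pickle.dump((t,s),open("h2.pkl","wb"))
for e in edges(s,range(178,204),268,283,150): print(e)
def c(s,p,w):
    u=proj(s,p).astype(int); im=cv2.cvtColor(s["color"],cv2.COLOR_RGB2BGR)[u[1]-w:u[1]+w,u[0]-w:u[0]+w]; print(u); return cv2.resize(im,(390,390),interpolation=cv2.INTER_CUBIC)
cv2.imwrite("pics/h2.png",np.hstack([c(t,[.522,-.151,.12],30),c(s,[.522,-.151,.11],25)]))
E
```

```text
pos [ 0.5145 -0.1452  0.1708] yaw -35.44 F [ 0.2  0.4 -2. ] w 0.0139 t 7.775
shift [0.0081 0.0003 0.0165] turn [ 0.01 -4.73  0.06]
(178, np.float64(198.0), np.float64(284.05), np.float64(241.02))
(179, np.float64(-82999999733.0), np.float64(283.83), np.float64(-41499999724.58))
(180, np.float64(-82999999733.0), np.float64(283.79), np.float64(-41499999724.61))
(181, np.float64(-83999999733.0), np.float64(283.82), np.float64(-41999999724.59))
(182, np.float64(181.0), np.float64(283.86), np.float64(232.43))
(183, np.float64(-77999999733.0), np.float64(283.37), np.float64(-38999999724.82))
(184, np.float64(269.25), np.float64(283.31), np.float64(276.28))
(185, np.float64(272.53), np.float64(293.0), np.float64(282.76))
(186, np.float64(271.73), np.float64(276.78), np.float64(274.26))
(187, np.float64(270.62), np.float64(277.87), np.float64(274.24))
(188, np.float64(270.47), np.float64(277.96), np.float64(274.21))
(189, np.float64(270.77), np.float64(277.82), np.float64(274.3))
(190, np.float64(272.24), np.float64(276.96), np.float64(274.6))
(191, np.float64(272.94), np.float64(276.91), np.float64(274.92))
(192, np.float64(272.97), np.float64(276.92), np.float64(274.94))
(193, np.float64(269.0), np.float64(276.91), np.float64(272.95))
(194, np.float64(246.0), np.float64(276.91), np.float64(261.45))
(195, np.float64(265.0), np.float64(276.91), np.float64(270.95))
(196, np.float64(263.44), np.float64(276.9), np.float64(270.17))
(197, np.float64(259.83), np.float64(276.95), np.float64(268.39))
(198, np.float64(264.11), np.float64(280.0), np.float64(272.06))
(199, np.float64(256.5), np.float64(289.0), np.float64(272.75))
(200, np.float64(258.11), np.float64(264.0), np.float64(261.06))
(201, np.float64(265.37), np.float64(299.0), np.float64(282.19))
(202, np.float64(265.78), np.float64(16000000282.0), np.float64(8000000273.89))
(203, np.float64(265.71), np.float64(266.0), np.float64(265.85))
[296 204]
[274 197]
```

View pics/h2.png

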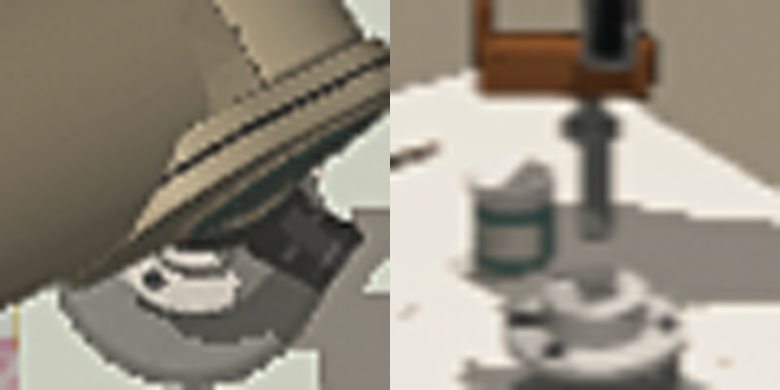

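The shank edges are now vertical (276.91 on every row). The collar axis is at 274.24 against an expected hub axis of about 274.3. Going down to just above the mouth.

Call:
{"api": "play_rows", "payload": {
  "motion": [
    {"tx": -0.0008,"ty": 0.0003,"tz": 0.01,"ax": 0,"ay": 0,"az": 0,"fingers": 1},
    {"tx": -0.0016,"ty": 0.0003,"tz": 0.02,"ax": 0,"ay": 0,"az": 0,"fingers": 1},
    {"tx": -0.0016,"ty": 0.0003,"tz": 0.02,"ax": 0,"ay": 0,"az": 0,"fingers": 1},
    {"tx": -0.0016,"ty": 0.0003,"tz": 0.02,"ax": 0,"ay": 0,"az": 0,"fingers": 1}
  ]
}}

```text
clock: 8.38
ee_pos: [0.5137, -0.1452, 0.1504]
orientation: [[0.812, -0.58, 0.067], [-0.578, -0.815, -0.048], [0.082, 0.0, -0.997]]
ft_force: [-0.3, -0.3, 0.1]
gripper_width: 0.014
```

Run:
```python
from h import *
import pickle
go([.522,-.151,.155],-35.5)
s0=pickle.load(open("scene0.pkl","rb"))
g=cv2.cvtColor(s0["color"],cv2.COLOR_RGB2GRAY)
print("hub before")
for v in range(204,214): print(v,g[v,264:286])
s=snapshot("scene"); g=cv2.cvtColor(s["color"],cv2.COLOR_RGB2GRAY)
print("now")
for v in range(190,213): print(v,g[v,264:286])
```

```text
pos [ 0.5137 -0.1452  0.1504] yaw -35.45 F [-0.3 -0.3  0.1] w 0.014 t 8.375
shift [ 0.0105 -0.0001 -0.0037] turn [ 0.01 -4.69  0.05]
hub before
204 [155 159 157 140 100 111 198 230 230 229 229 229 229 229 229 228 229 229
 228 229 228 228]
205 [113 115 112  94  98 166 220 230 229 229 228 228 228 229 229 229 229 229
 229 228 228 229]
206 [ 83  87 105 118 169 217 230 227 221 220 218 215 215 218 223 227 229 229
 229 229 229 228]
207 [143 152 208 230 230 224 214 208 207 210 217 215 206 201 205 213 221 226
 228 229 229 229]
208 [231 231 232 232 221 208 205 205 198 183 168 157 153 157 178 201 209 210
 222 229 227 227]
209 [231 231 231 230 206 196 205 206 194 157 131 126 121 117 164 203 209 211
 223 227 202 209]
210 [231 231 226 214 172 170 201 207 200 171 151 154 161 173 197 208 201 187
 196 212 221 225]
211 [228 222 210 200 149 126 171 197 203 204 204 205 208 209 204 182 136 123
 177 203 203 218]
212 [142  88  79  89  85  89 109 130 147 166 181 187 184 166 131 104 101 119
 171 167 139 178]
213 [123  77  73  76  79  89 101 113 120 127 131 132 132 129 124 117 112 123
 149 123  76 120]
now
19
[... 1482 characters left out ...]
5 112 133 133 133
 133 134 133 134]
206 [ 62  63  75  80  89 120 131 123 114 106 101  98  91  83 109 136 139 134
 133 134 134 134]
207 [ 86  89 114 131 135 146 122  85  95  99  94  95  85  87 111 165 176 149
 135 133 133 133]
208 [133 133 134 136 144 162 137  97  92  91  85  80  76  86 116 182 211 184
 146 133 134 134]
209 [134 134 137 134 146 171 178 176 164 126  96  94  94 100 163 207 213 191
 158 143 142 138]
210 [139 137 148 130 113 151 177 181 175 147 123 123 137 156 193 212 205 189
 194 197 169 142]
211 [135 142 163 169 130 118 157 175 180 178 178 181 199 210 208 185 139 126
 182 207 201 180]
212 [ 87  65  69  81  83  90 109 127 143 159 173 184 187 170 133 106 104 122
 174 171 144 173]
```

The shank axis is at 274.6 against 274.55 for the hub, so they line up. I'll start the insertion gently.

Call:
{"api": "play_rows", "payload": {
  "motion": [
    {"tx": -0.0002,"ty": 0,"tz": 0.002,"ax": 0,"ay": 0,"az": 0,"fingers": 1},
    {"tx": -0.0003,"ty": 0,"tz": 0.004,"ax": 0,"ay": 0,"az": 0,"fingers": 1},
    {"tx": -0.0005,"ty": 0,"tz": 0.006,"ax": 0,"ay": 0,"az": 0,"fingers": 1},
    {"tx": -0.0007,"ty": 0,"tz": 0.008,"ax": 0,"ay": 0,"az": 0,"fingers": 1},
    {"tx": -0.0007,"ty": 0,"tz": 0.008,"ax": 0,"ay": 0,"az": 0,"fingers": 1}
  ]
}}

```text
clock: 9.05
ee_pos: [0.5136, -0.1449, 0.1423]
orientation: [[0.812, -0.58, 0.066], [-0.578, -0.815, -0.047], [0.082, 0.0, -0.997]]
ft_force: [-0.8, 0.8, -1.3]
gripper_width: 0.0139
```

Run:
```python
from h import *
go([.522,-.151,.155],-35.5); print(manip.state()["wrist_torque"])
```

```text
pos [ 0.5136 -0.1449  0.1423] yaw -35.44 F [-0.8  0.8 -1.3] w 0.0139 t 9.05
shift [ 0.0114  0.0001 -0.0118] turn [ 0.   -4.68  0.06]
[0.0790742  0.12670777 0.00854545]
```

No contact force yet, with the tip about 3 mm below the mouth. Continuing.

Call:
{"api": "play_rows", "payload": {
  "motion": [
    {"tx": -0.0002,"ty": 0,"tz": 0.003,"ax": 0,"ay": 0,"az": 0,"fingers": 1},
    {"tx": -0.0005,"ty": 0,"tz": 0.006,"ax": 0,"ay": 0,"az": 0,"fingers": 1},
    {"tx": -0.0007,"ty": 0,"tz": 0.009,"ax": 0,"ay": 0,"az": 0,"fingers": 1},
    {"tx": -0.0007,"ty": 0,"tz": 0.009,"ax": 0,"ay": 0,"az": 0,"fingers": 1}
  ]
}}

```text
clock: 9.55
ee_pos: [0.5135, -0.1449, 0.1332]
orientation: [[0.812, -0.58, 0.066], [-0.578, -0.815, -0.047], [0.081, 0.0, -0.997]]
ft_force: [-0.1, -1.0, -1.7]
gripper_width: 0.014
```

Run:
```python
from h import *
go([.522,-.151,.155],-35.5); print(manip.state()["wrist_torque"])
```

```text
pos [ 0.5135 -0.1449  0.1332] yaw -35.44 F [-0.1 -1.  -1.7] w 0.014 t 9.55
shift [ 0.0121  0.     -0.0209] turn [ 0.01 -4.67  0.06]
[0.05592559 0.03299352 0.00175728]
```

Call:
{"api": "play_rows", "payload": {
  "motion": [
    {"tx": -0.0003,"ty": 0,"tz": 0.004,"ax": 0,"ay": 0,"az": 0,"fingers": 1},
    {"tx": -0.0007,"ty": 0,"tz": 0.008,"ax": 0,"ay": 0,"az": 0,"fingers": 1},
    {"tx": -0.001,"ty": 0,"tz": 0.012,"ax": 0,"ay": 0,"az": 0,"fingers": 1},
    {"tx": -0.0013,"ty": 0,"tz": 0.016,"ax": 0,"ay": 0,"az": 0,"fingers": 1},
    {"tx": -0.0016,"ty": 0,"tz": 0.02,"ax": 0,"ay": 0,"az": 0,"fingers": 1},
    {"tx": -0.0016,"ty": 0,"tz": 0.02,"ax": 0,"ay": 0,"az": 0,"fingers": 1}
  ]
}}

```text
clock: 10.3
ee_pos: [0.5136, -0.145, 0.1131]
orientation: [[0.812, -0.58, 0.066], [-0.578, -0.815, -0.047], [0.081, 0.0, -0.997]]
ft_force: [-0.7, -0.2, -0.8]
gripper_width: 0.0142
```

Run:
```python
from h import *
go([.522,-.151,.155],-35.5); print(manip.state()["wrist_torque"])
```

```text
pos [ 0.5136 -0.145   0.1131] yaw -35.44 F [-0.7 -0.2 -0.8] w 0.0142 t 10.3
shift [ 0.0137  0.     -0.0409] turn [ 0.01 -4.67  0.06]
[ 0.07728464  0.11344981 -0.03391991]
```

Call:
{"api": "play_rows", "payload": {
  "motion": [
    {"tx": -0.0003,"ty": 0,"tz": 0.004,"ax": 0,"ay": 0,"az": 0,"fingers": 1},
    {"tx": -0.0006,"ty": 0,"tz": 0.007,"ax": 0,"ay": 0,"az": 0,"fingers": 1},
    {"tx": -0.0007,"ty": 0,"tz": 0.009,"ax": 0,"ay": 0,"az": 0,"fingers": 1},
    {"tx": -0.0008,"ty": 0,"tz": 0.01,"ax": 0,"ay": 0,"az": 0,"fingers": 1},
    {"tx": -0.0008,"ty": 0,"tz": 0.01,"ax": 0,"ay": 0,"az": 0,"fingers": 1}
  ]
}}

```text
clock: 10.92
ee_pos: [0.5138, -0.1451, 0.1033]
orientation: [[0.812, -0.58, 0.067], [-0.578, -0.815, -0.048], [0.082, 0.0, -0.997]]
ft_force: [-0.1, 0.1, -0.5]
gripper_width: 0.0138
```

Run:
```python
from h import *
go([.522,-.151,.155],-35.5); print(manip.state()["wrist_torque"])
s=snapshot("scene"); save(s,"i1.png",(245,165,305,225),8)
```

```text
pos [ 0.5138 -0.1451  0.1033] yaw -35.44 F [-0.1  0.1 -0.5] w 0.0138 t 10.925
shift [ 0.0143  0.0001 -0.0507] turn [-0.   -4.7   0.06]
[0.03421606 0.09814093 0.02820038]
```

View pics/i1.png

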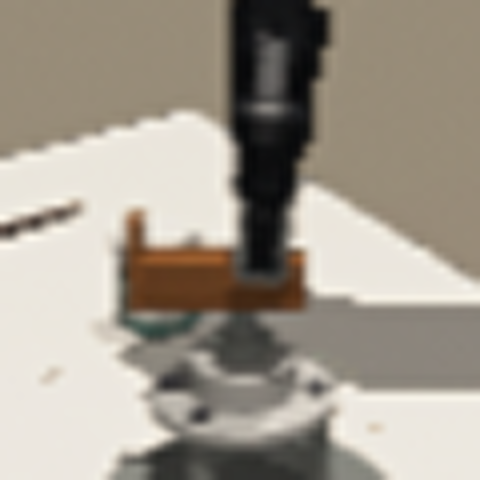

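The collar is just above the hub, at about (240,345) in the crop, and the bar is level. I'll ease down to contact.

Call:
{"api": "play_rows", "payload": {
  "motion": [
    {"tx": -0.0001,"ty": 0,"tz": 0.001,"ax": 0,"ay": 0,"az": 0,"fingers": 1},
    {"tx": -0.0001,"ty": 0,"tz": 0.0015,"ax": 0,"ay": 0,"az": 0,"fingers": 1},
    {"tx": -0.0002,"ty": 0,"tz": 0.002,"ax": 0,"ay": 0,"az": 0,"fingers": 1},
    {"tx": -0.0002,"ty": 0,"tz": 0.002,"ax": 0,"ay": 0,"az": 0,"fingers": 1}
  ]
}}

```text
clock: 11.48
ee_pos: [0.5138, -0.145, 0.1014]
orientation: [[0.812, -0.58, 0.067], [-0.578, -0.815, -0.047], [0.082, -0.0, -0.997]]
ft_force: [-0.5, 0.6, 0.2]
gripper_width: 0.0137
```

Call:
{"api": "play_rows", "payload": {
  "motion": [
    {"tx": -0.0001,"ty": 0,"tz": 0.0005,"ax": 0,"ay": 0,"az": 0,"fingers": 1},
    {"tx": -0.0001,"ty": 0,"tz": 0.001,"ax": 0,"ay": 0,"az": 0,"fingers": 1},
    {"tx": -0.0001,"ty": 0,"tz": 0.001,"ax": 0,"ay": 0,"az": 0,"fingers": 1}
  ]
}}

```text
clock: 11.85
ee_pos: [0.514, -0.1449, 0.1012]
orientation: [[0.812, -0.58, 0.068], [-0.578, -0.815, -0.047], [0.082, -0.001, -0.997]]
ft_force: [-2.4, 1.7, 9.3]
gripper_width: 0.0138
```

Contact at 9 N with the TCP at 0.1012, so the collar is on the hub. Releasing, then retreating along the tool axis.

Call:
{"api": "play_rows", "payload": {
  "motion": [
    {"tx": 0,"ty": 0,"tz": -0.0007,"ax": 0,"ay": 0,"az": 0,"fingers": 1},
    {"tx": 0,"ty": 0,"tz": -0.0007,"ax": 0,"ay": 0,"az": 0,"fingers": 0.5},
    {"tx": 0,"ty": 0,"tz": -0.0007,"ax": 0,"ay": 0,"az": 0,"fingers": 0.2},
    {"tx": 0,"ty": 0,"tz": -0.0007,"ax": 0,"ay": 0,"az": 0,"fingers": 0},
    {"tx": 0,"ty": 0,"tz": -0.0007,"ax": 0,"ay": 0,"az": 0,"fingers": 0},
    {"tx": 0,"ty": 0,"tz": -0.0007,"ax": 0,"ay": 0,"az": 0,"fingers": 0},
    {"tx": 0,"ty": 0,"tz": -0.0007,"ax": 0,"ay": 0,"az": 0,"fingers": 0},
    {"tx": 0,"ty": 0,"tz": -0.0007,"ax": 0,"ay": 0,"az": 0,"fingers": 0}
  ]
}}

```text
clock: 12.85
ee_pos: [0.5137, -0.145, 0.1011]
orientation: [[0.812, -0.58, 0.067], [-0.578, -0.815, -0.047], [0.082, -0.0, -0.997]]
ft_force: [0.7, 0.2, 0.7]
gripper_width: 0.0855
```

Call:
{"api": "play_rows", "payload": {
  "motion": [
    {"tx": 0,"ty": 0,"tz": -0.01,"ax": 0,"ay": 0,"az": 0,"fingers": 0},
    {"tx": 0,"ty": 0,"tz": -0.03,"ax": 0,"ay": 0,"az": 0,"fingers": 0},
    {"tx": 0,"ty": 0,"tz": -0.06,"ax": 0,"ay": 0,"az": 0,"fingers": 0},
    {"tx": 0,"ty": 0,"tz": -0.1,"ax": 0,"ay": 0,"az": 0,"fingers": 0},
    {"tx": -0.05,"ty": 0,"tz": -0.14,"ax": 0,"ay": 0,"az": 0,"fingers": 0},
    {"tx": -0.1,"ty": 0,"tz": -0.16,"ax": 0,"ay": 0,"az": 0,"fingers": 0},
    {"tx": -0.15,"ty": -0.05,"tz": -0.16,"ax": 0,"ay": 0,"az": 0,"fingers": 0},
    {"tx": -0.17,"ty": -0.1,"tz": -0.16,"ax": 0,"ay": 0,"az": 0,"fingers": 0},
    {"tx": -0.17,"ty": -0.15,"tz": -0.16,"ax": 0,"ay": 0,"az": 0,"fingers": 0},
    {"tx": -0.17,"ty": -0.15,"tz": -0.16,"ax": 0,"ay": 0,"az": 0,"fingers": 0}
  ]
}}

```text
clock: 14.1
ee_pos: [0.4536, 0.0865, 0.2467]
orientation: [[0.816, -0.574, 0.068], [-0.572, -0.819, -0.048], [0.083, -0.0, -0.997]]
ft_force: [0.3, -0.6, 0.0]
gripper_width: 0.0855
```

Run:
```python
from h import *
import pickle
go([.522,-.151,.155],-35.5)
t=snapshot("top");s=snapshot("scene")
def c(s,p,w):
    u=proj(s,p).astype(int); im=cv2.cvtColor(s["color"],cv2.COLOR_RGB2BGR)[u[1]-w:u[1]+w,u[0]-w:u[0]+w]; print(u); return cv2.resize(im,(390,390),interpolation=cv2.INTER_CUBIC)
cv2.imwrite("pics/f1.png",np.hstack([c(t,[.522,-.151,.12],30),c(s,[.522,-.151,.08],25)]))
t0=pickle.load(open("top0.pkl","rb"))
d=cv2.absdiff(t0["color"],t["color"]).max(2)>50
n,l,st,ce=cv2.connectedComponentsWithStats(d.astype(np.uint8)); print([tuple(x) for x in st[1:] if x[4]>12])
g=cv2.cvtColor(s["color"],cv2.COLOR_RGB2GRAY)
for v in range(196,212): print(v,g[v,264:286])
```

```text
pos [0.4536 0.0865 0.2467] yaw -35.02 F [ 0.3 -0.6  0. ] w 0.0855 t 14.1
shift [0.184  0.1553 0.1075] turn [-0.02 -4.78  0.48]
[296 204]
[274 206]
[(np.int32(0), np.int32(170), np.int32(235), np.int32(250), np.int32(21240)), (np.int32(289), np.int32(188), np.int32(21), np.int32(27), np.int32(236)), (np.int32(134), np.int32(203), np.int32(3), np.int32(5), np.int32(13)), (np.int32(315), np.int32(203), np.int32(7), np.int32(7), np.int32(19)), (np.int32(293), np.int32(215), np.int32(11), np.int32(5), np.int32(22)), (np.int32(118), np.int32(234), np.int32(10), np.int32(9), np.int32(32)), (np.int32(264), np.int32(248), np.int32(36), np.int32(20), np.int32(319)), (np.int32(254), np.int32(269), np.int32(46), np.int32(18), np.int32(497)), (np.int32(239), np.int32(346), np.int32(39), np.int32(18), np.int32(551)), (np.int32(221), np.int32(364), np.int32(54), np.int32(27), np.int32(828)), (np.int32(278), np.int32(387), np.int32(7), np.int32(7), np.int32(15)), (np.int32(288), np.int32(395), np.int32(9), np.int32(5), np.int32(16)), (np.int32(233), np.int32(411), np.int32(26), np.int32(9), np.int32
[... 900 characters left out ...]
3 126 126 125 125
 146 208 232 232]
205 [111 114 111  93 100 174 226 237 230 169  91  85 104 191 234 238 237 235
 233 233 232 231]
206 [ 87  90 111 123 175 222 233 199 131  83  81  91  83 116 179 222 234 235
 234 232 231 231]
207 [146 156 212 234 233 206 154 101  69  72  87  98  87  76  87 131 185 221
 231 232 231 231]
208 [234 233 235 235 208 142 100  90 107 124 125 131 131 124 104  93 109 160
 216 232 230 230]
209 [234 234 234 232 199 171 171 135  96  83  89 102 101 101 120 157 178 196
 224 231 207 213]
210 [234 234 209 158 126 152 180 182 168 134 111 122 136 152 173 184 184 164
 187 215 225 229]
211 [231 206 152 111  94 123 174 200 207 208 208 209 211 212 208 184 137 111
 173 206 207 221]
```

View pics/f1.png

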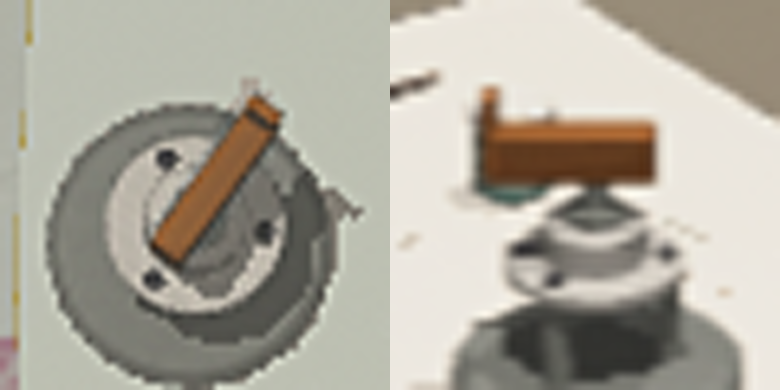

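The rest is seated. Its bar is level, its lip is over the rib, and its collar is on the hub. The gripper is clear at 0.25 m. Handing in.

```bash
python3 -c "
from workcell import manip
s=manip.state();print(s['ft_force'],abs(s['qvel']).max());print(manip.job_done())"
```

```text
[-0.51367901 -0.50588032 -0.10462958] 1.444005296346321
the job is handed in; nothing more can be done
None
```

The pot rest is in the grey stand's hub with its collar down on the hub top, released, and I've handed the job in at about 14 s; no verdict came back.

- **What I did:** I gripped the crossbar post and lifted it from the block. Over the stand the images showed it about 8 mm off along the bar and leaning about 0.08 rad, because it had been leaning in its loose hole. I tilted the tool 4.7° and shifted it back. I then lowered the post with its flat on the rib side (yaw about −35.5°) and kept hold until the collar touched the hub at 9 N. Then I opened the fingers and backed away.
- **What the last checks showed:** In both views the bar is level, its lip is over the rib and the collar is on the hub. The gripper was clear with wrist force under 1 N, though one joint was still settling at 1.4°/s.
- **What I didn't confirm:** The arm partly hid the block in the last top view, so I didn't look at the knob post again. I also didn't check every bystander one by one. The gripper never met any unexpected force.
- **What disagreed:** My first position for the post, from the block's hole, was about 7 mm off the bar as seen in the image, because of that lean. The first move call was refused for missing keys and moved nothing.

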